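Sweep spent cuvettes into the bench waste bin

ROBOT

A 6-joint arm with a two-finger parallel gripper is mounted at the origin on the work surface. World frame = base frame: x ahead of the robot, y to its left, z up, the work surface at z = 0. Lengths are in m, angles in rad, forces in N, time in s.
With the tool pointing down it reaches from about 0.375 to 0.975 m from the base axis. Payload 3.8 kg.
Tool frame: the origin (TCP) lies at the very end of the fingers, on their centre line; the grasp point (between the pads) lies 19 mm behind it; z points along the fingers, y is the line along which they close (so a half turn about z gives the same grasp; the last joint's range is limited). The gripper opens to 88 mm and grips with 3 to 60 N. Pads are 18 mm wide; open, the fingers measure 123 mm over their backs; the gripper's body (75 mm by 187 mm) begins 45 mm behind the grasp point.
Start: joints at [-1.348, 0.264, 1.604, -0, 1.274, -0.037], TCP at [0.173, -0.652, 0.217] pointing down, gripper open.
Joint ranges: [-2.63, 2.63], [-0.94, 2.18], [0.31, 2.57], [-1.31, 4.45], [0, 2.66], [-2.55, 2.55]. Speed limits (rad/s): [2.57, 2.57, 3.14, 3.14, 3.14, 3.14].

INTERFACE

Orientations are given as [roll, pitch, yaw] about the fixed x, y, z axes, in that order (R = Rz(yaw) Ry(pitch) Rx(roll)).
In Python, from rig import arm gives the robot as it stands.
- The arm moves only by the tool carry_out, never from a script. Its argument "deltas" is a list of rows, each a list of 5 numbers: the shift along the tool's x, y, z in m, then the turn about the tool's z in degrees, then the gripper command: -1 is fully open, 1 is shut, values between are in proportion. In form: [[dx, dy, dz, turn, gripper], ...]. A call has 1 to 8 rows; each row is the pose to reach, as a shift and turn from the pose commanded when the call began, along the tool's axes at that moment; what a row does not reach only later rows make up. A row lasts 1/10 s, in which the tool goes at most 50 mm and 8.59 degrees, less where a joint would pass 70% of its speed; a pose out of reach is approached as far as the arm can. A call with a gripper value outside its range is refused whole. The fingers move at their own pace and stop on an object; "newtons" is the grip in N (left out, the last holds). Time passes only in rows, so rows that repeat a pose let the fingers close. It gives the time, the measured TCP pose, the force, the opening and the grip force at its end, in the units of the state.
- arm.get_state(): the state, without advancing time (a new reading comes with each control period).
- arm.camera(name): name is "side" or "top"; returns the picture (400x640x3 uint8, red, green, blue); there is no depth.
- arm.camera_params(name): a dict with "K" (3x3 intrinsics, pixels), "T" (4x4, takes a point from camera to world coordinates). Camera axes: x right, y up, looking along -z (the intrinsics and any distortion apply to the point x, -y, -z); pixel columns grow to the right and rows downward; lengths in m; the calibration is good to about 2 mm. A picture is of the moment at which its call begins. camera_params takes no time and is no camera call.
- arm.finish_job(): hands the job in; it is judged then, once.
The state is a dict: "t": time; "joints": joint angles; "dq": joint speeds; "joint_efforts": joint torques, N m; "ee_pos": TCP position; "ee_rot": TCP orientation; "force": force on the tool from outside, world axes, zero at the start; "ft_torque": the same for the moment, N m; "width": opening from 0.0 (shut) to 1.0 (fully open); "gripper_force": force on a finger pad.
Only numpy, scipy, OpenCV 4.12 (cv2) and the standard library are available. Lean on these libraries where they do the work, as an engineer would, in place of code of your own. Each camera call takes 0.05 s, during which the arm holds its last target. There are 200 camera calls.

TASK

Three spent cuvettes are lying flat on the bench. Sweep them along the bench top with the fingertips and over the bench edge so that all three drop into the shallow waste bin hanging there; slide them only, never pick up or carry one. Leave the rack of clean cuvettes, the beaker and the reagent bottle standing where they are.

Things in the scene. Friction and masses are not known exactly. Their poses are not given: they have to be found in the camera images.
- cuvette1_center (a point): One of three identical spent disposable photometer cuvettes: a square frosted/clear plastic cell 12.5 x 12.5 x 45 mm with a white push-in cap at one end, 9 to 14 g, lying flat and loose on the bench at any yaw. This point is its centre, 6 mm above the bench; its x axis runs along the 45 mm length towards the cap. It slides easily and does not roll.
- cuvette2_center (a point): Another of three identical spent disposable photometer cuvettes: a square frosted/clear plastic cell 12.5 x 12.5 x 45 mm with a white push-in cap at one end, 9 to 14 g, lying flat and loose on the bench at any yaw. This point is its centre, 6 mm above the bench; its x axis runs along the 45 mm length towards the cap. It slides easily and does not roll.
- cuvette3_center (a point): The third of three identical spent disposable photometer cuvettes: a square frosted/clear plastic cell 12.5 x 12.5 x 45 mm with a white push-in cap at one end, 9 to 14 g, lying flat and loose on the bench at any yaw. This point is its centre, 6 mm above the bench; its x axis runs along the 45 mm length towards the cap. It slides easily and does not roll.
- cuvette1: The first cuvette, with its origin at the middle of its underside.
- cuvette2: The second cuvette, with its origin at the middle of its underside.
- cuvette3: The third cuvette, with its origin at the middle of its underside.
- waste_bin: Shallow grey open plastic waste bin, 180 (x) by 260 (y) by 110 mm deep, walls 4 mm, hooked on a rail under the bench edge farthest from the robot; fixed, its place along the edge varies. Origin: centre of its mouth at bench-top height; x away from the robot, y to the robot's left, z up. Rim 8 mm below the bench top. Cuvettes lie up to 140 mm to either side of its middle: some must be swept slantwise.
- bench_edge (a point): Point on the straight top edge of the bench in the middle of the bin's width, 92 mm from the bin's origin towards the robot. The edge runs along y; the bench top (z = 0, smooth grey laminate) ends here, and the bin's inside begins 6 mm beyond it, its inner floor 114 mm below.
- rack: White plastic rack, 210 x 70 mm and 36 mm high, with clean cuvettes standing in it (57 mm high overall), loose on the bench. Origin at the middle of its underside, x along its length. To be left alone.
- beaker: Empty clear glass beaker, 70 mm across and 95 mm high, loose, standing on the bench. Origin at the middle of its underside. To be left alone.
- reagent_bottle: Amber glass reagent bottle with white cap, 56 mm across and 105 mm high, loose, standing on the bench. Origin at the middle of its underside. To be left alone.
There are look-alikes about, which are no part of the job. What is shaped like the cuvette2 but red or yellow is not meant.

How it is judged:
By the outcome, as a careful person would: the job done as asked, in the order asked, and still so for the second after the job is handed in, with the robot touching nothing.
It also fails if it takes over 54 s, if anything falls off the work surface, if the arm or the gripper's body presses on something with over 40 N, if the wrist force passes 120 N, or if a joint passes its speed limit or range.

## Working session

There is one attempt and no reset: what is moved stays moved. The work goes in short steps, Python scripts to look and compute and a tool call to move; the robot and the scene stay as the last step left them, time stands still between calls to the robot, and variables do not carry over. Pictures are saved under pics/ and viewed, at most 10 in all, crops included, and the job is handed in when it is done.

Besides the shell and the picture viewer there is one more tool, called in YAML: its name, and indented under it one key for each argument. carry_out: Moves the arm, as the interface text tells. Its arguments: {"type":"object","properties":{"deltas":{"type":"array"},"newtons":{"type":"number"}},"required":["deltas"]}

```bash
mkdir -p pics
cat > h.py <<'E'
import numpy as np,cv2
from rig import arm
def snap(c,n):
    im=arm.camera(c);cv2.imwrite(f'pics/{n}.png',im[:,:,::-1]);return im
def px2w(c,u,v,z):
    p=arm.camera_params(c);K=np.array(p['K']);T=np.array(p['T'])
    d=np.linalg.inv(K)@[u,v,1];d=T[:3,:3]@[d[0],-d[1],-d[2]];o=T[:3,3]
    return o+d*(z-o[2])/d[2]
def w2px(c,P):
    p=arm.camera_params(c);K=np.array(p['K']);T=np.array(p['T'])
    q=T[:3,:3].T@(np.array(P)-T[:3,3]);q=K@[q[0],-q[1],-q[2]];return q[:2]/q[2]
E
python3 - <<'E'
from h import *
snap('top','t0');snap('side','s0')
for c in('top','side'):
    p=arm.camera_params(c);print(p.keys());print(np.round(p['K'],1),np.round(p['T'],3))
s=arm.get_state();print(s['t'],s['ee_pos'],s['ee_rot'])
E
```

```text
dict_keys(['K', 'T'])
[[367.4   0.  322.4]
 [  0.  367.4 204. ]
 [  0.    0.    1. ]] [[-0.028  0.994 -0.105  0.453]
 [-0.999 -0.03  -0.016  0.006]
 [-0.019  0.104  0.994  0.859]
 [ 0.     0.     0.     1.   ]]
dict_keys(['K', 'T'])
[[368.3   0.  321.1]
 [  0.  368.3 197.7]
 [  0.    0.    1. ]] [[ 0.996  0.065 -0.061  0.482]
 [-0.087  0.542 -0.836 -0.678]
 [-0.021  0.838  0.546  0.495]
 [ 0.     0.     0.     1.   ]]
0.1 [ 0.17322482 -0.65168661  0.2162101 ] [-3.13955520e+00 -4.35510792e-05  2.59769669e-01]
```

View pics/t0.png

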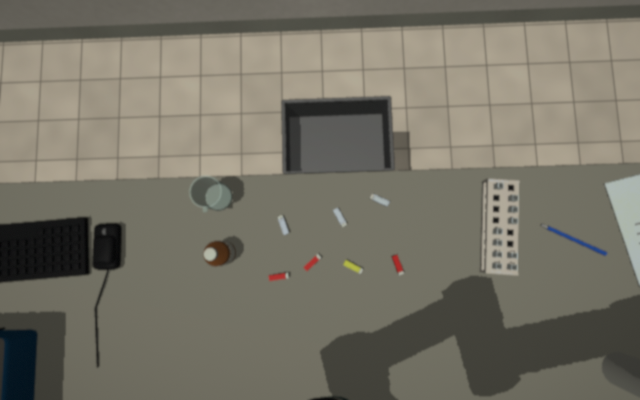

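View pics/s0.png

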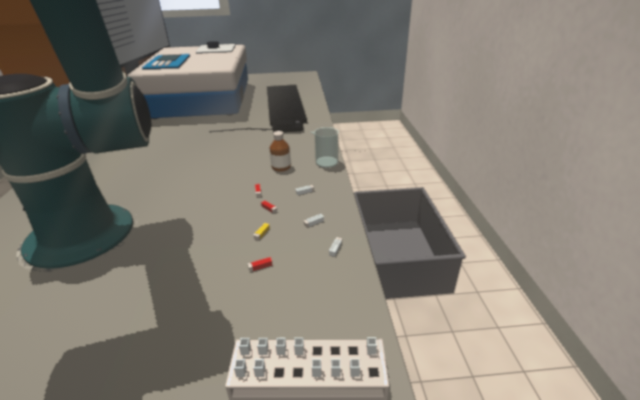

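The top view shows the cuvette-like things. The clear ones at (283,225), (340,217) and (380,200) are the ones I want. The look-alikes are red at (279,276), (313,262) and (398,264), and yellow at (353,267). The bin mouth spans columns 284–391, the bench edge is near row 172, the beaker is at (212,195), the bottle at (216,253) and the rack at (501,227). I'll check the choice in one close crop.

Run:
```python
from h import *
im=cv2.imread('pics/t0.png')[160:290,190:420]
cv2.imwrite('pics/c0.png',cv2.resize(im,None,fx=3.4,fy=3.4,interpolation=cv2.INTER_CUBIC))
for n,u,v,z in [('c1',283,225,.008),('c2',340,217,.008),('c3',380,200,.008),('r',279,276,.006),('r2',313,262,.006),('y',353,267,.006),('r3',398,264,.006),('edgeL',284,174,0),('edgeR',391,171,0),('binNL',284,172,-.008),('binNR',392,169,-.008),('binFL',284,100,-.008),('binFR',390,97,-.008),('bk top',206,192,.095),('bk base',218,197,0),('bott',210,254,.105),('rack',485,225,.036)]:
    print(n,np.round(px2w('top',u,v,z),3))
for n,u,v in [('s1',305,189),('s2',314,220),('s3',336,246)]: print(n,np.round(px2w('side',u,v,.006),3))
```

```text
c1 [0.496 0.113 0.008]
c2 [ 0.511 -0.02   0.008]
c3 [ 0.548 -0.114  0.008]
r [0.38  0.124 0.006]
r2 [0.41  0.045 0.006]
y [ 0.396 -0.046  0.006]
r3 [ 0.4   -0.149  0.006]
edgeL [0.618 0.109 0.   ]
edgeR [ 0.617 -0.144  0.   ]
binNL [ 0.624  0.11  -0.008]
binNR [ 0.623 -0.148 -0.008]
binFL [ 0.803  0.107 -0.008]
binFR [ 0.802 -0.152 -0.008]
bk top [0.566 0.264 0.095]
bk base [0.568 0.267 0.   ]
bott [0.437 0.251 0.105]
rack [ 0.482 -0.34   0.036]
s1 [0.5   0.117 0.006]
s2 [ 0.513 -0.017  0.006]
s3 [ 0.551 -0.11   0.006]
```

View pics/c0.png

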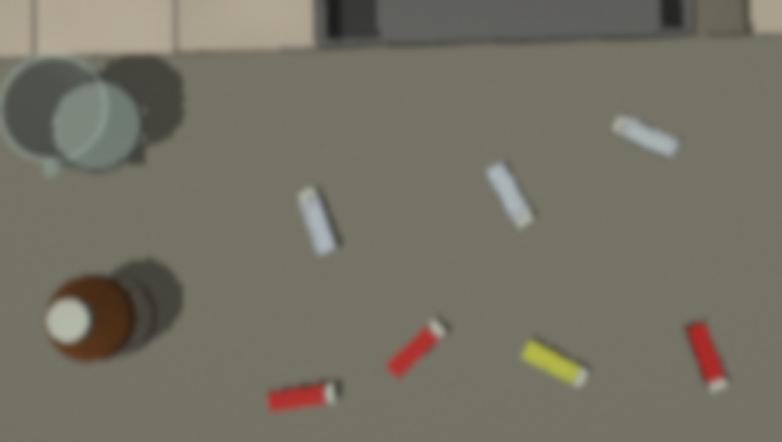

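The crop confirms the three frosted, white-capped cells. The red and yellow cells nearer the robot are the look-alikes. The two cameras agree to 4 mm, the edge is at x≈0.617, and the bin spans y from −0.148 to 0.109.

- **c2:** push straight ahead.
- **c3:** nudge end-on toward +y, then push ahead.
- **c1:** push broadside along an arc.

The fingers stay shut throughout, so they act as a 35 mm wide pusher.

```bash
cat > go.py <<'E'
import sys
from h import *
# args: x,y,z,yawdeg ... -> rows relative to present pose
s=arm.get_state();p=s['ee_pos'];yw=s['ee_rot'][2];c,n=np.cos(yw),np.sin(yw)
print('t',round(s['t'],2),'pos',np.round(p,4),'yaw',round(np.degrees(yw),1),'q6',round(s['joints'][5],2),'F',np.round(s['force'],1),'w',s['width'])
for a in sys.argv[1:]:
    x,y,z,w=map(float,a.split(','));d=np.array([x,y,z])-p
    t=-((w-np.degrees(yw)+180)%360-180)
    print(np.round([c*d[0]+n*d[1],n*d[0]-c*d[1],-d[2]],3),round(t,1))
E
python3 go.py .455,-.02,.12,0
```

```text
t 0.1 pos [ 0.1732 -0.6517  0.2162] yaw 14.9 q6 -0.04 F [ 0.1  0.7 -0. ] w 1.0022193299310045
[ 0.435 -0.538  0.096] 14.9
```

carry_out:
  deltas:
    - [0.03,-0.04,0.01,2,1]
    - [0.06,-0.08,0.01,4,1]
    - [0.1,-0.12,0.02,8,1]
    - [0.13,-0.16,0.03,10,1]
    - [0.16,-0.2,0.04,12,1]
    - [0.19,-0.24,0.04,15,1]
    - [0.22,-0.28,0.05,15,1]
    - [0.25,-0.31,0.05,15,1]
  newtons: 20

```text
t: 0.9
ee_pos: [0.3331, -0.2887, 0.1662]
ee_rot: [-3.14, 0.001, -0.003]
force: [1.7, -1.5, -0.6]
width: 0.297
gripper_force: 0.0
```

```bash
python3 go.py .46,-.02,.08,0 .46,-.02,.005,0
```

```text
t 0.9 pos [ 0.3331 -0.2887  0.1662] yaw -0.2 q6 0.8 F [ 1.7 -1.5 -0.6] w 0.2970155865473521
[ 0.126 -0.269  0.086] -0.2
[ 0.126 -0.269  0.161] -0.2
```

carry_out:
  deltas:
    - [0.02,-0.045,0.01,0,1]
    - [0.04,-0.09,0.03,0,1]
    - [0.06,-0.135,0.04,0,1]
    - [0.085,-0.18,0.06,0,1]
    - [0.105,-0.225,0.08,0,1]
    - [0.126,-0.269,0.09,0,1]
    - [0.126,-0.269,0.12,0,1]
    - [0.126,-0.269,0.14,0,1]

```text
t: 1.7
ee_pos: [0.4602, -0.0202, 0.0258]
ee_rot: [-3.141, 0.001, 0.002]
force: [-0.5, -0.6, -0.7]
width: 0.004
gripper_force: 0.0
```

```bash
python3 go.py .46,-.02,.005,0 .65,-.02,.005,0
```

```text
t 1.7 pos [ 0.4602 -0.0202  0.0258] yaw 0.1 q6 1.47 F [-0.5 -0.6 -0.7] w 0.00359262164187853
[-0.    -0.     0.021] 0.1
[0.19  0.    0.021] 0.1
```

carry_out:
  deltas:
    - [0,0,0.015,0,1]
    - [0,0,0.021,0,1]
    - [0.01,0,0.021,0,1]
    - [0.02,0,0.021,0,1]
    - [0.03,0,0.021,0,1]
    - [0.04,0,0.021,0,1]
    - [0.05,0,0.021,0,1]
    - [0.06,0,0.021,0,1]

```text
t: 2.5
ee_pos: [0.5217, -0.0229, 0.0069]
ee_rot: [3.142, -0.001, -0.002]
force: [-0.5, -0.8, 0.4]
width: 0.005
gripper_force: 0.0
```

```bash
python3 - <<'E'
from h import *
im=snap('side','s1');cv2.imwrite('pics/s1c.png',cv2.resize(im[130:300,230:430,::-1],None,fx=3,fy=3,interpolation=cv2.INTER_CUBIC))
E
python3 go.py .655,-.02,.005,0
```

```text
t 2.55 pos [ 0.5236 -0.023   0.0072] yaw -0.1 q6 1.48 F [ 1.3  0.  -0.1] w 0.005944058149030635
[ 0.131 -0.003  0.002] -0.1
```

View pics/s1c.png

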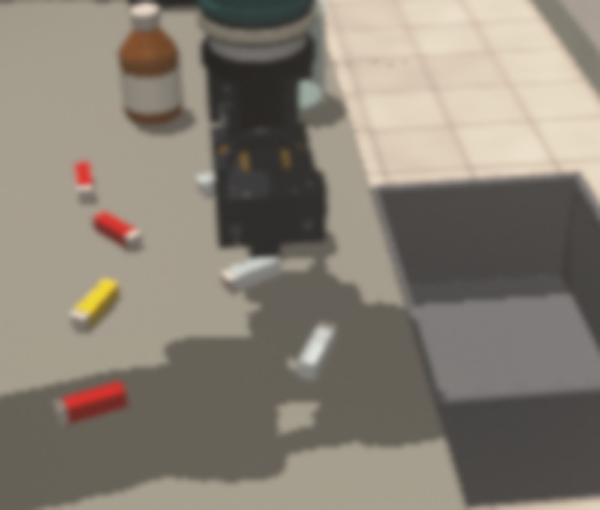

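The side crop shows c2 still near its old place, at crop (252,272). The fingers end at about (263,252), which seems to be beside it. I'll check this against the calibration.

Run:
```python
from h import *
for P in [(.5236,-.023,.007),(.5236,-.023,.05)]:
    q=w2px('side',P);print(q,(q-[230,130])*3, w2px('top',P))
for u,v in [(223,275),(252,271),(282,263)]: print(px2w('side',230+u/3,130+v/3,.008))
for a,b in [((295,368),(330,330)),((200,182),(212,182))]:
  for u,v in (a,b): print(px2w('side',230+u/3,130+v/3,.008))
im=snap('top','t1');cv2.imwrite('pics/t1c.png',cv2.resize(im[160:290,230:430,::-1],None,fx=3.5,fy=3.5,interpolation=cv2.INTER_CUBIC))
```

```text
[318.92380228 220.93256148] [266.77140684 272.79768443] [341.17739916 211.63347427]
[318.43852565 204.87905918] [265.31557696 224.63717755] [341.79142608 210.00412984]
[ 0.49126237 -0.02332974  0.008     ]
[ 0.51284237 -0.02087057  0.008     ]
[ 0.53580961 -0.013477    0.008     ]
[ 0.53338011 -0.13067691  0.008     ]
[ 0.56125352 -0.09468549  0.008     ]
[0.47848304 0.1083364  0.008     ]
[0.48845883 0.10712531 0.008     ]
```

View pics/t1c.png

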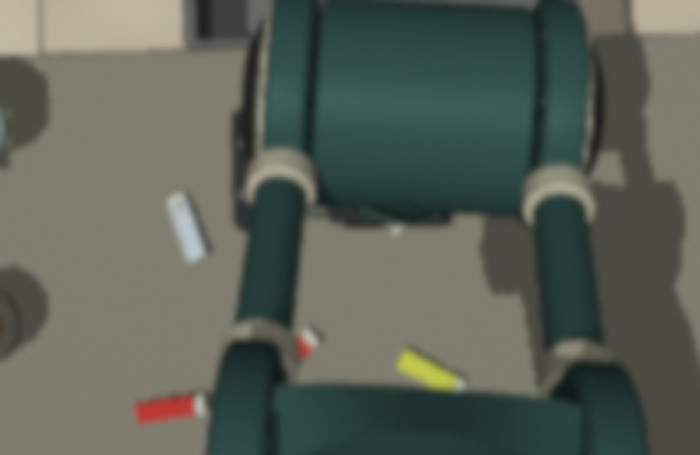

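Run:
```python
from h import *
im=cv2.imread('pics/s1.png')[185:235,280:350]
cv2.imwrite('pics/s1d.png',cv2.resize(im,None,fx=10,fy=10,interpolation=cv2.INTER_CUBIC))
f=lambda P:np.round((w2px('side',P)-[280,185])*10)
x,y=.5236,-.023
for P in [(x-.009,y-.0175,.007),(x+.009,y-.0175,.007),(x+.009,y+.0175,.007),(x-.009,y+.0175,.007),(x-.037,y-.094,.071),(x+.037,y-.094,.071),(x-.094,y-.037,.071),(x+.094,y-.037,.071)]:print(np.round(P,3),f(P))
```

```text
[ 0.515 -0.04   0.007] [355. 410.]
[ 0.533 -0.04   0.007] [437. 404.]
[ 0.533 -0.005  0.007] [423. 310.]
[ 0.515 -0.005  0.007] [343. 316.]
[ 0.487 -0.117  0.071] [228. 396.]
[ 0.561 -0.117  0.071] [614. 369.]
[ 0.43  -0.06   0.071] [-67. 246.]
[ 0.618 -0.06   0.071] [853. 184.]
```

View pics/s1d.png

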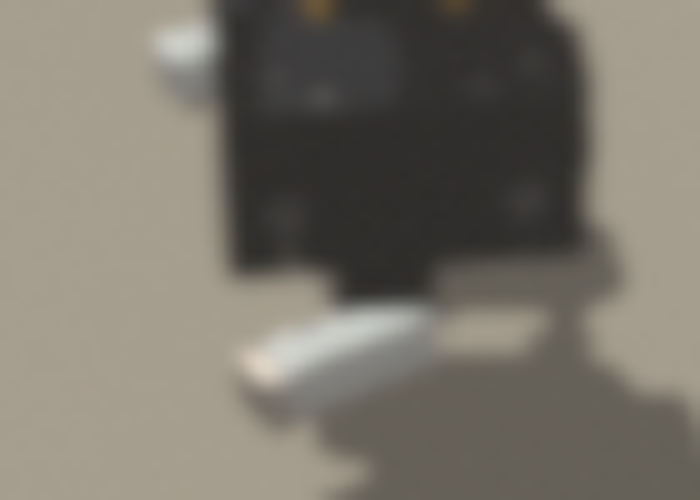

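The fingers look to be behind (+y of) c2, though the reported TCP overlaps it. I'll lift and check the fingertip position against the camera before pushing again.

carry_out:
  deltas:
    - [0,0,-0.02,0,1]
    - [0,0,-0.04,0,1]
    - [0,0,-0.04,0,1]
    - [0,0,-0.04,0,1]

```text
t: 3.0
ee_pos: [0.5204, -0.0227, 0.0466]
ee_rot: [3.142, -0.001, -0.002]
force: [-0.4, 0.4, -0.3]
width: 0.003
gripper_force: 0.0
```

Run:
```python
from h import *
im=snap('side','s2')
cv2.imwrite('pics/s2d.png',cv2.resize(im[170:250,280:370,::-1],None,fx=7,fy=7,interpolation=cv2.INTER_CUBIC))
s=arm.get_state();p=np.array(s['ee_pos']);print(p,s['ee_rot'],s['force'],(w2px('side',p)-[280,170])*7)
for sx in(-.009,.009):
  for sy in (-.0175,.0175):print(sx,sy,np.round((w2px('side',p+[sx,sy,0])-[280,170])*7))
```

```text
[ 0.51967153 -0.0226796   0.04584194] [-3.14151104e+00  9.22230830e-04 -1.98685178e-03] [ 0.19946412  0.32025222 -0.17469484] [256.62672389 255.57295058]
-0.009 -0.0175 [231. 290.]
-0.009 0.0175 [224. 226.]
0.009 -0.0175 [291. 286.]
0.009 0.0175 [281. 222.]
```

View pics/s2d.png

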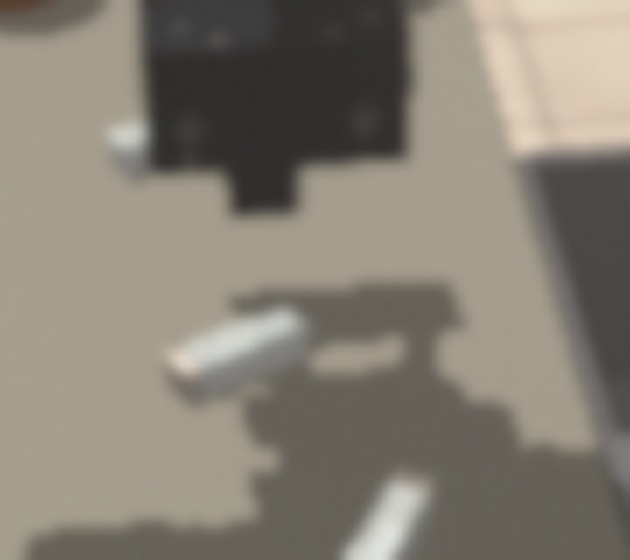

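The picture shows the finger's lower edge at row 212, where the reported TCP predicts about 288. The real tip therefore seems to sit about 30 mm higher than reported, and it passed over c2 without touching it. c2 has not moved. I'll confirm by probing the bare bench gently behind c2.

carry_out:
  deltas:
    - [-0.04,0,0,0,1]
    - [-0.075,0,0,0,1]
    - [-0.075,0,0.02,0,1]
    - [-0.075,0,0.037,0,1]
    - [-0.075,0,0.04,0,1]
    - [-0.075,0,0.042,0,1]
    - [-0.075,0,0.042,0,1]

```text
t: 3.75
ee_pos: [0.4454, -0.0226, 0.0043]
ee_rot: [-3.142, 0.001, -0.002]
force: [0.4, -0.4, 0.2]
width: 0.008
gripper_force: 0.0
```

```bash
cat > tip.py <<'E'
from h import *
im=snap('side','p');s=arm.get_state();p=np.array(s['ee_pos']);print(round(s['t'],2),np.round(p,4),np.round(s['force'],2))
u,v=w2px('side',p);u=int(round(u));col=im[150:250,u-2:u+3].mean((1,2))
d=np.where(col<70)[0];r=150+d.max();print('tip pred',u,round(v),'lowest dark',r,[int(c) for c in col[max(0,r-155):r-140]])
for z in(0,.01,.02,.03,.04):print(z,np.round(px2w('side',u,r+.5,z),3))
E
python3 tip.py
```

```text
3.8 [ 0.4458 -0.0226  0.0047] [ 0.97  0.29 -0.82]
tip pred 284 224 lowest dark 218 [44, 44, 44, 44, 46, 57, 77, 90, 95, 96, 97, 96, 95, 94, 94]
0 [0.446 0.005 0.   ]
0.01 [ 0.447 -0.009  0.01 ]
0.02 [ 0.447 -0.023  0.02 ]
0.03 [ 0.448 -0.037  0.03 ]
0.04 [ 0.449 -0.05   0.04 ]
```

carry_out:
  deltas:
    - [0,0,0.003,0,1]
    - [0,0,0.006,0,1]
    - [0,0,0.009,0,1]
    - [0,0,0.012,0,1]
    - [0,0,0.012,0,1]

```text
t: 4.3
ee_pos: [0.4449, -0.0225, -0.008]
ee_rot: [-3.141, 0.001, -0.002]
force: [-0.9, 0.1, 0.1]
width: 0.004
gripper_force: 0.0
```

```bash
python3 tip.py
```

```text
4.35 [ 0.445  -0.0225 -0.0078] [ 0.57  0.62 -0.46]
tip pred 284 229 lowest dark 223 [44, 44, 44, 45, 49, 63, 81, 91, 93, 94, 94, 94, 94, 93, 94]
0 [ 0.446 -0.014 -0.   ]
0.01 [ 0.447 -0.028  0.01 ]
0.02 [ 0.447 -0.041  0.02 ]
0.03 [ 0.448 -0.054  0.03 ]
0.04 [ 0.449 -0.068  0.04 ]
```

No contact at a reported −8 mm, so the reported height is biased. I'll keep going gently.

carry_out:
  deltas:
    - [0,0,0.002,0,1]
    - [0,0,0.004,0,1]
    - [0,0,0.006,0,1]
    - [0,0,0.008,0,1]
    - [0,0,0.008,0,1]

```text
t: 4.85
ee_pos: [0.4451, -0.0226, -0.0158]
ee_rot: [-3.142, 0.001, -0.002]
force: [-0.2, -0.6, 0.6]
width: 0.008
gripper_force: 0.0
```

```bash
python3 tip.py
```

```text
4.9 [ 0.4452 -0.0226 -0.0157] [-0.57  0.97 -0.01]
tip pred 284 231 lowest dark 226 [43, 43, 43, 44, 49, 64, 82, 91, 93, 94, 94, 94, 94, 93, 93]
0 [ 0.446 -0.025  0.   ]
0.01 [ 0.447 -0.038  0.01 ]
0.02 [ 0.447 -0.052  0.02 ]
0.03 [ 0.448 -0.065  0.03 ]
0.04 [ 0.449 -0.078  0.04 ]
```

carry_out:
  deltas:
    - [0,0,0.001,0,1]
    - [0,0,0.002,0,1]
    - [0,0,0.003,0,1]
    - [0,0,0.003,0,1]

```text
t: 5.3
ee_pos: [0.4452, -0.0226, -0.0186]
ee_rot: [-3.142, 0.0, -0.002]
force: [-0.2, -0.4, 0.3]
width: 0.005
gripper_force: 0.0
```

carry_out:
  deltas:
    - [0,0,0.001,0,1]
    - [0,0,0.002,0,1]
    - [0,0,0.002,0,1]

```text
t: 5.6
ee_pos: [0.4452, -0.0226, -0.0206]
ee_rot: [-3.142, 0.0, -0.002]
force: [-0.1, 0.3, 0.1]
width: 0.005
gripper_force: 0.0
```

carry_out:
  deltas:
    - [0,0,0.001,0,1]
    - [0,0,0.002,0,1]
    - [0,0,0.002,0,1]

```text
t: 5.9
ee_pos: [0.4454, -0.0226, -0.0209]
ee_rot: [-3.142, 0.001, -0.002]
force: [-6.5, -0.2, 17.3]
width: 0.004
gripper_force: 8.6
```

Contact is at a reported z of −0.021, so the true height is the reported value plus 21 mm. I'll raise to about 4 mm true height and push c2.

carry_out:
  deltas:
    - [0,0,-0.003,0,1]
    - [0,0,-0.006,0,1]
    - [0.015,0,-0.006,0,1]
    - [0.03,0,-0.006,0,1]
    - [0.045,0,-0.006,0,1]
    - [0.06,0,-0.006,0,1]
    - [0.075,0,-0.006,0,1]
    - [0.09,0,-0.006,0,1]

```text
t: 6.7
ee_pos: [0.5358, -0.0228, -0.0167]
ee_rot: [-3.142, 0.0, -0.002]
force: [0.1, -0.1, 0.3]
width: 0.007
gripper_force: 0.1
```

```bash
python3 - <<'E'
from h import *
im=snap('side','s3')
cv2.imwrite('pics/s3d.png',cv2.resize(im[130:290,230:430,::-1],None,fx=3.5,fy=3.5,interpolation=cv2.INTER_CUBIC))
E
python3 go.py .655,-.023,-.017,0
```

```text
t 6.75 pos [ 0.539  -0.0229 -0.016 ] yaw -0.1 q6 1.48 F [ 2.1 -0.  -0. ] w 0.003881714423475198
[ 0.116 -0.     0.001] -0.1
```

View pics/s3d.png

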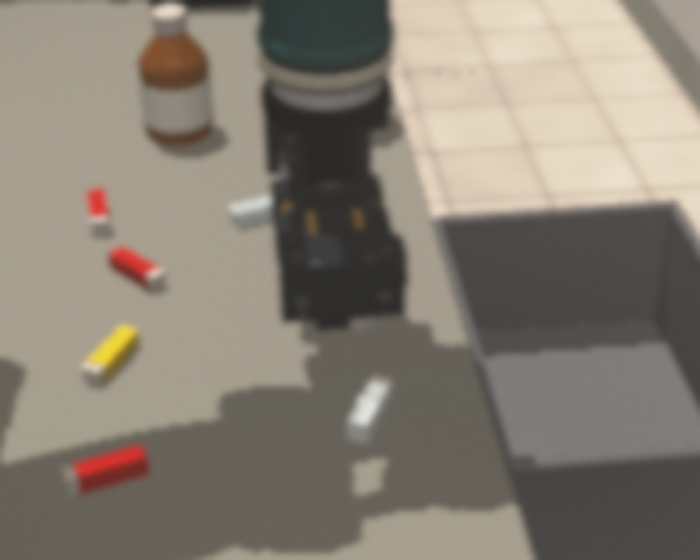

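c2 has now left its place and is being pushed, hidden behind the gripper. c1 and c3 are untouched. I'll continue over the edge.

carry_out:
  deltas:
    - [0.015,0,0,0,1]
    - [0.03,0,0,0,1]
    - [0.045,0,0,0,1]
    - [0.06,0,0,0,1]
    - [0.075,0,0,0,1]
    - [0.09,0,0,0,1]
    - [0.105,0,0,0,1]
    - [0.12,0,0,0,1]

```text
t: 7.55
ee_pos: [0.6553, -0.023, -0.0169]
ee_rot: [-3.142, 0.001, -0.002]
force: [0.7, -1.0, -1.2]
width: 0.005
gripper_force: 0.0
```

```bash
python3 - <<'E'
from h import *
snap('side','s4')
E
python3 go.py .65,-.023,.06,0
```

```text
t 7.6 pos [ 0.6582 -0.0231 -0.0163] yaw -0.1 q6 1.5 F [ 1.7 -1.3  0.6] w 0.006163693534311205
[-0.008 -0.    -0.076] -0.1
```

```bash
python3 go.py .65,-.06,.04,30 .532,-.15,.04,65 .532,-.15,-.017,65
```

```text
t 7.6 pos [ 0.6582 -0.0231 -0.0163] yaw -0.1 q6 1.5 F [ 1.7 -1.3  0.6] w 0.006163693534311205
[-0.008  0.037 -0.056] -30.1
[-0.126  0.127 -0.056] -65.1
[-0.126  0.127  0.001] -65.1
```

carry_out:
  deltas:
    - [0,0,-0.03,0,1]
    - [0,0.02,-0.056,-8,1]
    - [-0.03,0.05,-0.056,-16,1]
    - [-0.06,0.08,-0.056,-24,1]
    - [-0.09,0.11,-0.056,-32,1]
    - [-0.126,0.127,-0.056,-40,1]
    - [-0.126,0.127,-0.056,-48,1]
    - [-0.126,0.127,-0.056,-56,1]

```text
t: 8.4
ee_pos: [0.5266, -0.1502, 0.039]
ee_rot: [-3.14, 0.0, 0.979]
force: [0.2, 0.0, 0.3]
width: 0.006
gripper_force: 0.0
```

```bash
python3 go.py .532,-.15,.0,65 .532,-.15,-.017,65 .551,-.109,-.017,65
```

```text
t 8.4 pos [ 0.5266 -0.1502  0.039 ] yaw 56.1 q6 0.27 F [0.2 0.  0.3] w 0.006481910036963282
[0.003 0.004 0.039] -8.9
[0.003 0.004 0.056] -8.9
[ 0.048 -0.003  0.056] -8.9
```

carry_out:
  deltas:
    - [0.002,0.004,0.02,-8,1]
    - [0.002,0.004,0.04,-9,1]
    - [0.002,0.004,0.05,-9,1]
    - [0.002,0.004,0.056,-9,1]
    - [0.012,0.002,0.056,-9,1]
    - [0.024,0.0,0.056,-9,1]
    - [0.036,-0.001,0.056,-9,1]
    - [0.048,-0.003,0.056,-9,1]

```text
t: 9.2
ee_pos: [0.555, -0.1073, -0.0156]
ee_rot: [3.14, -0.0, 1.133]
force: [-0.6, -0.4, -0.4]
width: 0.003
gripper_force: 0.1
```

```bash
python3 go.py .551,-.109,.02,65 .521,-.082,.02,0 .521,-.082,-.017,0
```

```text
t 9.2 pos [ 0.555  -0.1073 -0.0156] yaw 64.9 q6 0.2 F [-0.6 -0.4 -0.4] w 0.0032116482214008518
[-0.003 -0.003 -0.036] -0.1
[ 0.008 -0.042 -0.036] 64.9
[ 0.008 -0.042  0.001] 64.9
```

carry_out:
  deltas:
    - [-0.006,0,0,0,1]
    - [-0.006,0,-0.03,0,1]
    - [-0.006,-0.01,-0.036,8,1]
    - [-0.004,-0.03,-0.036,16,1]
    - [0.0,-0.042,-0.036,24,1]
    - [0.008,-0.042,-0.036,32,1]
    - [0.008,-0.042,-0.036,40,1]
    - [0.008,-0.042,-0.036,48,1]

```text
t: 10.0
ee_pos: [0.5189, -0.0833, 0.0198]
ee_rot: [3.141, -0.0, 0.29]
force: [-0.5, 0.4, 0.1]
width: 0.008
gripper_force: 0.0
```

```bash
cat > blob.py <<'E'
import sys
from h import *
cam=sys.argv[1];im=snap(cam,sys.argv[2]).astype(int)
m=(((im.min(2)>125)&(im[:,:,2]>im[:,:,0]-4)) ).astype(np.uint8)
n,l,st,c=cv2.connectedComponentsWithStats(m)
for i in range(1,n):
    if 15<st[i,4]<400:
        w=px2w(cam,*c[i],.009)
        if .3<w[0]<.85 and -.28<w[1]<.2:
            ys,xs=np.where(l==i);P=np.array([px2w(cam,a,b,.009)[:2] for a,b in zip(xs,ys)]);_,_,V=np.linalg.svd(P-P.mean(0),full_matrices=False)
            print('px',np.round(c[i]),st[i,4],'w',np.round(w[:2],3),'ang',round(np.degrees(np.arctan2(V[0,1],V[0,0]))%180))
E
python3 blob.py side s5; python3 go.py .52,-.082,.02,0 .52,-.082,-.017,0
```

```text
px [341. 236.] 29 w [ 0.565 -0.084] ang 63
t 10.05 pos [ 0.5189 -0.0834  0.0198] yaw 16.3 q6 1.08 F [ 0.8 -0.2 -0.1] w 0.003883694289830721
[ 0.001 -0.001 -0.   ] 16.3
[ 0.001 -0.001  0.037] 16.3
```

c3 is now at (0.565, −0.084), as planned. Next I'll push it straight ahead.

carry_out:
  deltas:
    - [0,0,0.015,8,1]
    - [0,0,0.03,16,1]
    - [0,0,0.036,16,1]
    - [0,0,0.036,16,1]
    - [0.014,0.004,0.036,16,1]
    - [0.029,0.008,0.036,16,1]
    - [0.043,0.012,0.036,16,1]
    - [0.058,0.016,0.036,16,1]

```text
t: 10.85
ee_pos: [0.5801, -0.0819, -0.0156]
ee_rot: [3.141, -0.001, 0.019]
force: [-0.2, -0.1, -0.3]
width: 0.005
gripper_force: 0.1
```

```bash
python3 go.py .655,-.083,-.017,0
```

```text
t 10.85 pos [ 0.5801 -0.0819 -0.0156] yaw 1.1 q6 1.37 F [-0.2 -0.1 -0.3] w 0.004875362584769637
[0.075 0.003 0.001] 1.1
```

carry_out:
  deltas:
    - [0.013,0,0,0,1]
    - [0.026,0,0,0,1]
    - [0.039,0,0,0,1]
    - [0.052,0,0,0,1]
    - [0.065,0,0,0,1]
    - [0.078,0,0,0,1]
    - [0.078,0,-0.02,0,1]
    - [0.078,0,-0.06,0,1]

```text
t: 11.65
ee_pos: [0.6542, -0.0799, 0.0398]
ee_rot: [-3.14, 0.008, 0.016]
force: [0.1, -0.2, -0.6]
width: 0.005
gripper_force: 0.0
```

```bash
python3 - <<'E'
from h import *
im=snap('side','s6')
cv2.imwrite('pics/s6d.png',cv2.resize(im[150:310,230:480,::-1],None,fx=3,fy=3,interpolation=cv2.INTER_CUBIC))
E
python3 go.py .49,.143,.06,108 .487,.147,-.017,108
```

```text
t 11.7 pos [ 0.6607 -0.0809  0.0499] yaw 0.9 q6 1.4 F [ 1.6 -0.1  4.5] w 0.00345309078336468
[-0.167 -0.227 -0.01 ] -107.1
[-0.17  -0.231  0.067] -107.1
```

View pics/s6d.png

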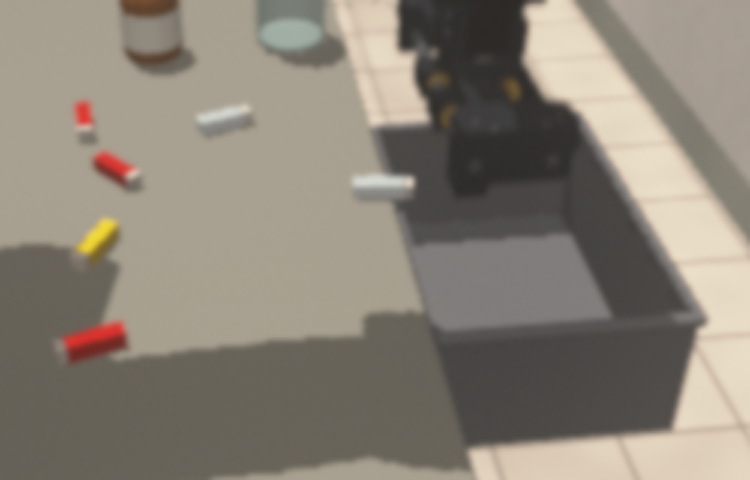

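The crop shows c1 at (224,120), and one cuvette stranded across the edge at (383,186). The visible bin floor looks empty, since its near strip is hidden. I'll locate the stranded one, using the saved s4 frame too.

```bash
python3 - <<'E'
from h import *
for u,v in [(352,186),(383,186),(412,186),(197,125),(224,120),(250,112)]: print(px2w('side',230+u/3,150+v/3,.008))
for f in ('s4','s6'):
    im=cv2.imread(f'pics/{f}.png').astype(int);m=((im.min(2)>125)).astype(np.uint8)[150:300,230:480]
    n,l,st,c=cv2.connectedComponentsWithStats(m)
    print(f,[(np.round(c[i]+[230,150]).tolist(),int(st[i,4])) for i in range(1,n) if 8<st[i,4]<400])
E
python3 blob.py top t5
```

```text
[0.59077512 0.00214642 0.008     ]
[ 6.14130589e-01 -5.94485324e-04  8.00000000e-03]
[ 0.63593611 -0.00315349  0.008     ]
[0.47584963 0.10391489 0.008     ]
[0.49858315 0.10907663 0.008     ]
[0.52109967 0.11923464 0.008     ]
s4 [([278.0, 161.0], 14)]
s6 [([278.0, 161.0], 56)]
px [330. 175.] 110 w [0.61  0.001] ang 174
px [283. 226.] 118 w [0.495 0.113] ang 19
```

That is c2. It slipped round the +y side of the fingers and now lies end-on at (0.612, 0.0). I'll push it end-on from behind.

```bash
python3 go.py .56,.001,.04,0 .56,.001,-.017,0
```

```text
t 11.75 pos [ 0.6623 -0.0812  0.0494] yaw 0.9 q6 1.4 F [ 2.  -1.6  1.1] w 0.006989199170240756
[-0.101 -0.084  0.009] 0.9
[-0.101 -0.084  0.066] 0.9
```

carry_out:
  deltas:
    - [-0.03,-0.025,0,0,1]
    - [-0.06,-0.05,0,0,1]
    - [-0.09,-0.075,0,0,1]
    - [-0.101,-0.083,0,1,1]
    - [-0.101,-0.083,0.02,1,1]
    - [-0.101,-0.083,0.04,1,1]
    - [-0.101,-0.083,0.05,1,1]
    - [-0.101,-0.083,0.05,1,1]

```text
t: 12.55
ee_pos: [0.5532, 0.001, -0.0084]
ee_rot: [-3.141, 0.004, -0.002]
force: [-0.1, -0.0, 0.5]
width: 0.002
gripper_force: 0.0
```

```bash
python3 go.py .56,.001,-.017,0 .65,.001,-.017,0
```

```text
t 12.55 pos [ 0.5532  0.001  -0.0084] yaw -0.1 q6 1.53 F [-0.1 -0.   0.5] w 0.0016160479156347612
[ 0.007 -0.     0.009] -0.1
[ 0.097 -0.     0.009] -0.1
```

carry_out:
  deltas:
    - [0,0,0.005,0,1]
    - [0.008,0,0.008,0,1]
    - [0.024,0,0.008,0,1]
    - [0.04,0,0.008,0,1]
    - [0.055,0,0.008,0,1]
    - [0.07,0,0.008,0,1]
    - [0.085,0,0.008,0,1]
    - [0.097,0,0.008,0,1]

```text
t: 13.35
ee_pos: [0.654, 0.0005, -0.0138]
ee_rot: [3.142, -0.002, -0.002]
force: [0.3, -0.5, -0.1]
width: 0.009
gripper_force: 0.0
```

```bash
python3 blob.py side s7; python3 go.py .60,.001,.06,0 .487,.150,.06,108 .487,.150,-.017,108
```

```text
px [384. 244.] 49 w [ 0.647 -0.119] ang 1
t 13.4 pos [ 6.559e-01  5.000e-04 -1.340e-02] yaw -0.1 q6 1.54 F [ 2.3 -0.1  0.9] w 0.008525518873243536
[-0.056 -0.    -0.073] -0.1
[-0.169 -0.149 -0.073] -108.1
[-0.169 -0.149  0.004] -108.1
```

carry_out:
  deltas:
    - [0,0,-0.03,0,1]
    - [-0.02,-0.01,-0.07,-8,1]
    - [-0.05,-0.04,-0.073,-16,1]
    - [-0.08,-0.07,-0.073,-24,1]
    - [-0.11,-0.1,-0.073,-32,1]
    - [-0.14,-0.12,-0.073,-40,1]
    - [-0.167,-0.14,-0.073,-48,1]
    - [-0.167,-0.14,-0.073,-56,1]

```text
t: 14.2
ee_pos: [0.4811, 0.1426, 0.0581]
ee_rot: [-3.139, 0.002, 0.984]
force: [-0.4, -0.3, -0.3]
width: 0.007
gripper_force: 0.0
```

```bash
python3 go.py .488,.141,.06,108 .488,.141,-.016,108
```

```text
t 14.2 pos [0.4811 0.1426 0.0581] yaw 56.4 q6 0.82 F [-0.4 -0.3 -0.3] w 0.006912560011245346
[ 0.003  0.007 -0.002] -51.6
[0.003 0.007 0.074] -51.6
```

carry_out:
  deltas:
    - [0.003,0.006,0,-8,1]
    - [0.003,0.006,0,-16,1]
    - [0.003,0.006,0,-24,1]
    - [0.003,0.006,0,-32,1]
    - [0.003,0.006,0,-40,1]
    - [0.003,0.006,0,-48,1]
    - [0.003,0.006,0.02,-52,1]
    - [0.003,0.006,0.04,-52,1]

```text
t: 15.0
ee_pos: [0.493, 0.1404, 0.0193]
ee_rot: [3.139, 0.0, 1.884]
force: [-0.7, 0.4, -0.4]
width: 0.006
gripper_force: 0.0
```

```bash
python3 blob.py side s8; python3 go.py .488,.141,-.016,108 .494,.122,-.016,108 .502,.098,-.016,114 .511,.076,-.016,121 .523,.056,-.016,128
```

```text
px [383. 245.] 48 w [ 0.646 -0.12 ] ang 1
t 15.05 pos [0.4897 0.1396 0.0155] yaw 107.9 q6 -0.08 F [-1.5 -0.7 -1.6] w 0.004649351469444308
[ 0.002 -0.001  0.032] -0.1
[-0.018 -0.001  0.032] -0.1
[-0.043 -0.001  0.032] -6.1
[-0.067  0.001  0.032] -13.1
[-0.09   0.006  0.032] -20.1
```

```bash
cat > arc.py <<'E'
import numpy as np,sys
for h in map(float,sys.argv[1:]):
    a=np.radians(h);print(f"{.499+.15*(.951-np.sin(a)):.4f},{.108-.15*(np.cos(a)-.309):.4f},-.016,{180-h}",end=' ')
E
python3 go.py .488,.141,-.016,108 .493,.127,-.016,108 .499,.108,-.016,108 $(python3 arc.py 67.5 63 58.5)
```

```text
t 15.05 pos [0.4897 0.1396 0.0155] yaw 107.9 q6 -0.08 F [-1.5 -0.7 -1.6] w 0.004649351469444308
[ 0.002 -0.001  0.032] -0.1
[-0.013 -0.001  0.032] -0.1
[-0.033 -0.001  0.032] -0.1
[-0.045 -0.     0.032] -4.6
[-0.056  0.001  0.032] -9.1
[-0.068  0.003  0.032] -13.6
```

carry_out:
  deltas:
    - [0.002,0,0.02,0,1]
    - [0.002,0,0.032,0,1]
    - [-0.01,0,0.032,0,1]
    - [-0.022,0,0.032,0,1]
    - [-0.033,0,0.032,0,1]
    - [-0.045,0,0.032,-4.6,1]
    - [-0.056,0.001,0.032,-9,1]
    - [-0.068,0.003,0.032,-13.6,1]

```text
t: 15.85
ee_pos: [0.5166, 0.075, -0.0124]
ee_rot: [3.14, 0.001, 2.123]
force: [-0.1, -0.4, 0.4]
width: 0.002
gripper_force: 0.0
```

```bash
python3 blob.py side s9; python3 go.py $(python3 arc.py 54 49.5 45 40.5 36 31.5 27 22.5)
```

```text
px [314. 199.] 17 w [0.52  0.066] ang 48
px [384. 245.] 38 w [ 0.647 -0.12 ] ang 3
t 15.9 pos [ 0.5178  0.0738 -0.0121] yaw 121.8 q6 -0.46 F [-0.2 -0.8  0.7] w 0.004505283804482488
[-0.008 -0.002  0.004] -4.2
[-0.02  -0.001  0.004] -8.7
[-0.031  0.002  0.004] -13.2
[-0.042  0.005  0.004] -17.7
[-0.053  0.009  0.004] -22.2
[-0.064  0.014  0.004] -26.7
[-0.075  0.019  0.004] -31.2
[-0.084  0.026  0.004] -35.7
```

carry_out:
  deltas:
    - [-0.008,-0.001,0.003,-4,1]
    - [-0.02,-0.001,0.004,-8.7,1]
    - [-0.031,0.002,0.004,-13,1]
    - [-0.042,0.005,0.004,-17.7,1]
    - [-0.053,0.009,0.004,-22,1]
    - [-0.064,0.014,0.004,-26.7,1]
    - [-0.075,0.019,0.004,-31,1]
    - [-0.084,0.026,0.004,-35.7,1]

```text
t: 16.7
ee_pos: [0.5825, 0.0171, -0.0166]
ee_rot: [3.141, 0.001, 2.744]
force: [0.5, 0.8, -0.5]
width: 0.007
gripper_force: 0.0
```

```bash
python3 blob.py side s10; python3 go.py $(python3 arc.py 18 13.5 9 4.5 0) .655,.004,-.016,180
```

```text
px [348. 211.] 24 w [0.593 0.004] ang 83
px [383. 245.] 57 w [ 0.646 -0.12 ] ang 8
t 16.75 pos [ 0.5848  0.0167 -0.0161] yaw 157.4 q6 -1.19 F [ 1.8 -0.1 -1. ] w 0.00887933016041915
[-0.012 -0.001 -0.   ] -4.6
[-0.023  0.001 -0.   ] -9.1
[-0.035  0.003 -0.   ] -13.6
[-0.046  0.006 -0.   ] -18.1
[-0.057  0.01  -0.   ] -22.6
[-0.07   0.015 -0.   ] -22.6
```

The arc is working: c1 is flush ahead of the fingers at about (0.60, 0.01). Next it goes over the edge.

carry_out:
  deltas:
    - [-0.012,-0.001,0,-4.6,1]
    - [-0.023,0.001,0,-9,1]
    - [-0.035,0.003,0,-13.6,1]
    - [-0.046,0.006,0,-18,1]
    - [-0.057,0.01,0,-22.6,1]
    - [-0.07,0.015,0,-22.6,1]
    - [-0.07,0.015,-0.03,-22.6,1]
    - [-0.07,0.015,-0.07,-22.6,1]

```text
t: 17.55
ee_pos: [0.6495, 0.0046, 0.0507]
ee_rot: [3.141, -0.006, 3.134]
force: [0.0, 0.1, -1.0]
width: 0.007
gripper_force: 0.0
```

```bash
python3 blob.py side s11; python3 go.py .5,-.2,.15,180
```

```text
px [383. 245.] 50 w [ 0.645 -0.12 ] ang 11
px [379. 254.] 32 w [ 0.631 -0.146] ang 80
t 17.6 pos [0.6558 0.0045 0.0604] yaw 179.6 q6 -1.59 F [ 1.7 -0.4  4.7] w 0.00908913727908893
[ 0.154 -0.206 -0.09 ] -0.4
```

carry_out:
  deltas:
    - [0.02,-0.02,-0.04,0,1]
    - [0.05,-0.05,-0.07,0,1]
    - [0.08,-0.09,-0.08,0,1]
    - [0.11,-0.13,-0.08,0,1]
    - [0.14,-0.17,-0.08,0,1]
    - [0.17,-0.2,-0.08,0,1]
    - [0.2,-0.23,-0.08,0,1]
    - [0.23,-0.25,-0.08,0,1]

```text
t: 18.4
ee_pos: [0.4196, -0.2461, 0.1334]
ee_rot: [-3.14, 0.002, 3.134]
force: [0.6, -0.5, 0.6]
width: 0.004
gripper_force: 0.0
```

```bash
python3 - <<'E'
from h import *
a=snap('top','t9');b=snap('side','s12')
A=cv2.resize(a[80:300,180:420,::-1],(780,None) and (654,600));B=b[130:330,230:480,::-1]
A=cv2.resize(a[85:290,180:420,::-1],None,fx=1.66,fy=1.66,interpolation=cv2.INTER_CUBIC)
B=cv2.resize(B,(398,318),interpolation=cv2.INTER_CUBIC);A=A[:318]
h=max(A.shape[0],318);A=cv2.copyMakeBorder(A,0,h-A.shape[0],0,0,0);B=cv2.copyMakeBorder(B,0,h-318,0,0,0)
cv2.imwrite('pics/fin.png',np.hstack([A,B]))
E
python3 blob.py top t10
```

```text
px [326. 158.] 81 w [0.652 0.009] ang 6
px [342. 159.] 94 w [ 0.648 -0.03 ] ang 117
px [359. 161.] 95 w [ 0.641 -0.069] ang 81
```

View pics/fin.png

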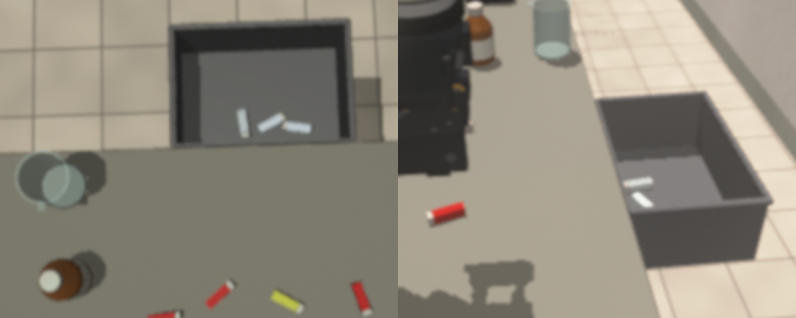

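The top view shows all three clear cuvettes on the bin floor, at crop (243,122), (271,122) and (297,127). The beaker, bottle and look-alikes have not moved. Handing in.

```bash
python3 -c "
from rig import arm
print(arm.finish_job())"
```

```text
the job is handed in; nothing more can be done
None
```

All three spent cuvettes were swept over the bench edge and now lie in the waste bin; the beaker, bottle and look-alikes have not moved, the arm never went near the rack (not in the last picture), and I handed the job in at about 18.5 s.

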